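Hang the olive skimmer back in the gap on the utensil bar

TASK

Lift the olive skimmer off the rim of the steel tub and hang it on the utensil bar in the free place between the two utensils already hanging there, lowering it gently so that they are neither knocked nor shifted. A notch in the bar's top edge, a little to one side of the middle of the gap, must be felt for with the hook without pressing hard: let the hook sink fully into it, then let go so that the skimmer hangs still. Leave the two jars by the tub and bar alone.

Things in the scene. Friction and masses are not known exactly. Their poses are not given: they have to be found in the camera images.
- skimmer_grip (a point): Loose olive skimmer, 0.12 to 0.2 kg, 171 mm tall, hooked upright over the tub's rim, dish inside the tub. This point: centre of the black grip block at its top (12 mm in x, 18 mm in y, 40 mm tall). Axes: z up, x across the rim from hook tip to dish, y along the rim. Below it come a 10 mm wide neck and, 30 mm below this point, the hook.
- skimmer_hook (a point): Middle of the underside of the skimmer's hook bridge, 34 mm below skimmer_grip, same axes. Inverted-U steel hook: bridge 10 mm wide (y), 20 mm long (x), 4 mm thick; mouth 11 mm wide in x between a tip on the -x side, 28 mm deep and flared outwards at its end, and a straight shank on the +x side.
- skimmer_dish (a point): Centre of the skimmer's flat round perforated dish, 92 mm below skimmer_hook and 8 mm to its +x side; 50 mm across in y and z, about 7 mm thick in x, lowest edge 117 mm below skimmer_hook.
- tub: Fixed open steel tub, 190 mm (x) by 150 mm (y) by 135 mm tall, wall 7 mm; origin at the centre of its underside. The skimmer hangs on the wall at its own -x side (towards the robot), up to 25 mm either way along it.
- stand: Fixed utensil bar on two posts. Origin on the counter under the bar's middle, z up, y along the bar. Flat steel bar set on edge, 6 to 7 mm thick in x, 260 mm long between posts, top edge 170 mm above the counter; posts at y = +-130 mm, no higher than the bar. Utensils hang with the hook tip on its -x side and the blade on its +x side, as the skimmer must.
- bar_mid (a point): Middle of the bar's top edge (170 mm above the counter), half-way between the neighbours. Axes as stand. The edge has one notch for the hook (in a steel clip on the bar): 8 mm deep, 13 mm wide at the bottom, 18 mm at the bevelled mouth. Its middle lies 5 to 8 mm from this point along y, to the + or - side, not measured: find it by touch or sight.
- ladle_hook (a point): Loose ladle (round bowl 50 mm wide, bulging 25 mm to +x), hanging from the bar 62 mm to one side of bar_mid (side varies). This point: middle of the underside of its hook bridge. Its black grip block reaches 54 mm above this point; its bowl is centred 92 mm below. Do not dislodge.
- turner_hook (a point): Loose slotted turner (flat blade 50 mm wide and tall), hanging from the bar 62 mm to the other side of bar_mid; point and heights as for the ladle. The gap between the ladle's and the turner's blades is 74 mm wide. Do not dislodge.
- jar_a: Bystander: closed jar with yellow lid, 76 mm across, 120 mm tall, origin under its centre.
- jar_b: Bystander: closed jar with yellow lid, 68 mm across, 100 mm tall, origin under its centre.

How it is judged:
By the outcome, as a careful person would: the job done as asked, in the order asked, and still so for the second after the job is handed in, with the robot touching nothing.
It also fails if it takes over 54 s, if anything falls off the work surface, if the arm or the gripper's body presses on something with over 40 N, if the wrist force passes 120 N, or if a joint passes its speed limit or range.

ROBOT

A 6-joint arm with a two-finger parallel gripper is mounted at the origin on the work surface. World frame = base frame: x ahead of the robot, y to its left, z up, the work surface at z = 0. Lengths are in m, angles in rad, forces in N, time in s.
With the tool pointing down it reaches from about 0.35 to 0.975 m from the base axis. Payload 4.9 kg.
Tool frame: the origin (TCP) lies between the finger pads; the fingertips stand 19 mm ahead of it and the grasp point (between the pads) is the TCP; z points along the fingers, y is the line along which they close (so a half turn about z gives the same grasp; the last joint's range is limited). The gripper opens to 85 mm and grips with 20 to 120 N. Pads are 22 mm wide; open, the fingers measure 114 mm over their backs; the gripper's body (76 mm by 85 mm) begins 54 mm behind the grasp point. The pads swing forward as they close: fully open they stand 13 mm farther back than shut.
Start: joints at [1.121, 0.053, 1.613, -0, 1.476, -0.119], TCP at [0.203, 0.591, 0.23] pointing down, gripper open.
Joint ranges: [-3.01, 3.01], [-1.01, 2.22], [0.06, 2.58], [-1.02, 4.17], [0.09, 2.62], [-3.14, 3.14]. Speed limits (rad/s): [2.57, 2.57, 3.14, 3.14, 3.14, 3.14].

INTERFACE

Orientations are given as a rotation vector (axis times angle).
In Python, from station import ctrl gives the robot as it stands. The module is installed in compiled form; this text tells all that it offers.
- The arm moves only by the tool servo_tool, never from a script. Its argument "increments" is a list that holds one entry, the list of rows, each a list of 5 numbers: the finger opening in cm, from 0 to 8.54, then the shift along the tool's x, y, z in cm, then the turn about the tool's z in degrees. A call has 1 to 5 rows; each row is the pose to reach, as a shift and turn from the pose commanded when the call began, along the tool's axes at that moment; what a row does not reach only later rows make up. A row lasts 1/10 s, in which the tool goes at most 50 mm and 8.59 degrees, less where a joint would pass 70% of its speed; a pose out of reach is approached as far as the arm can. A call with a gripper value outside its range is refused whole. The fingers move at their own pace and stop on an object; "newtons" is the grip in N (left out, the last holds). Time passes only in rows, so rows that repeat a pose let the fingers close. It gives the time, the measured TCP pose, the force, the opening and the grip force at its end, in the units of the state.
- ctrl.get_obs(): the state, without advancing time (a new reading comes with each control period).
- ctrl.get_image(name): name is "scene" or "top"; returns a dict with "img" (384x512x3 uint8, red, green, blue), "fx", "fy", "cx", "cy" (pixels), "k1" (the pictures are not rectified: a ray, as slopes to the right and down, at radius r is drawn at 1 + k1 r^2 times it, then the intrinsics apply), "rvec" (rotation vector, rad) and "tvec" (3), from world to camera coordinates, as OpenCV has them. Camera axes: x right, y down, z forward; pixel columns grow to the right and rows downward; lengths in m; the calibration is good to about 2 mm. A picture is of the moment at which its call begins. There is no depth.
- ctrl.finish_job(): hands the job in; it is judged then, once.
The state is a dict: "t": time; "q": joint angles; "dq": joint speeds; "effort": joint torques, N m; "tool_pos": TCP position; "tool_rot": TCP orientation; "contact_force": force on the tool from outside, world axes, zero at the start; "wrist_torque": the same for the moment, N m; "opening": finger opening in m; "grip_force": force on a finger pad.
Only numpy, scipy, OpenCV 4.12 (cv2) and the standard library are available. Lean on these libraries where they do the work, as an engineer would, in place of code of your own. Each camera call takes 0.05 s, during which the arm holds its last target. There are 200 camera calls.

## Working session

There is one attempt and no reset: what is moved stays moved. The work goes in short steps, Python scripts to look and compute and a tool call to move; the robot and the scene stay as the last step left them, time stands still between calls to the robot, and variables do not carry over. Pictures are saved under pics/ and viewed, at most 10 in all, crops included, and the job is handed in when it is done.

Besides the shell and the picture viewer there is one more tool, called after ">>>" in YAML: its name, and indented under it one key for each argument. servo_tool: Moves the arm, as the interface text tells. Its arguments: {"type":"object","properties":{"increments":{"type":"array"},"newtons":{"type":"number"}},"required":["increments"]}

```bash
mkdir -p pics; cat > h.py <<'E'
import numpy as np, cv2
from station import ctrl
def grab(n):
    d=ctrl.get_image(n); d['R']=cv2.Rodrigues(np.array(d['rvec'],float))[0]; d['t']=np.array(d['tvec'],float).ravel()
    d['K']=np.array([[d['fx'],0,d['cx']],[0,d['fy'],d['cy']],[0,0,1.]]); d['D']=np.array([d['k1'],0,0,0.])
    d['C']=-d['R'].T@d['t']; return d
def ray(d,u,v):
    p=cv2.undistortPoints(np.array([[[u,v]]],float),d['K'],d['D']).ravel()
    r=d['R'].T@np.array([p[0],p[1],1]); return d['C'],r/np.linalg.norm(r)
def onz(d,u,v,z):
    c,r=ray(d,u,v); return c+r*(z-c[2])/r[2]
def tri(d1,p1,d2,p2):
    c1,r1=ray(d1,*p1); c2,r2=ray(d2,*p2)
    s=np.linalg.lstsq(np.stack([r1,-r2],1),c2-c1,rcond=None)[0]
    a=c1+s[0]*r1;b=c2+s[1]*r2; return (a+b)/2,np.linalg.norm(a-b)
def proj(d,P):
    return cv2.projectPoints(np.array(P,float).reshape(-1,1,3),np.array(d['rvec'],float),d['t'],d['K'],d['D'])[0].reshape(-1,2)
E
python3 - <<'E'
from h import *
for n in('scene','top'):
    d=grab(n); cv2.imwrite(f'pics/{n}0.png',cv2.resize(d['img'][:,:,::-1],(800,600),interpolation=cv2.INTER_CUBIC)); print(n,d['C'],d['fx'],d['k1'])
    np.save(f'{n}0.npy',d['img'])
o=ctrl.get_obs();print(o['t'],o['tool_pos'],o['tool_rot'],o['contact_force'],o['opening'])
print(cv2.Rodrigues(np.array(o['tool_rot']))[0].round(3))
E
```

```text
scene [1.22877216 0.46056034 0.83678436] 355.20040857147933 0.03130773771129083
top [0.27812944 0.0263724  1.57329932] 418.17791409005895 0.021339237935153292
0.1 [0.20275898 0.59058534 0.22874729] [-5.17222421e-01 -3.09816547e+00  2.89624897e-03] [-0.38415723 -0.70412837 -0.25306642] 0.08554643732797446
[[-0.946  0.325 -0.001]
 [ 0.325  0.946 -0.002]
 [ 0.    -0.002 -1.   ]]
```

View pics/scene0.png

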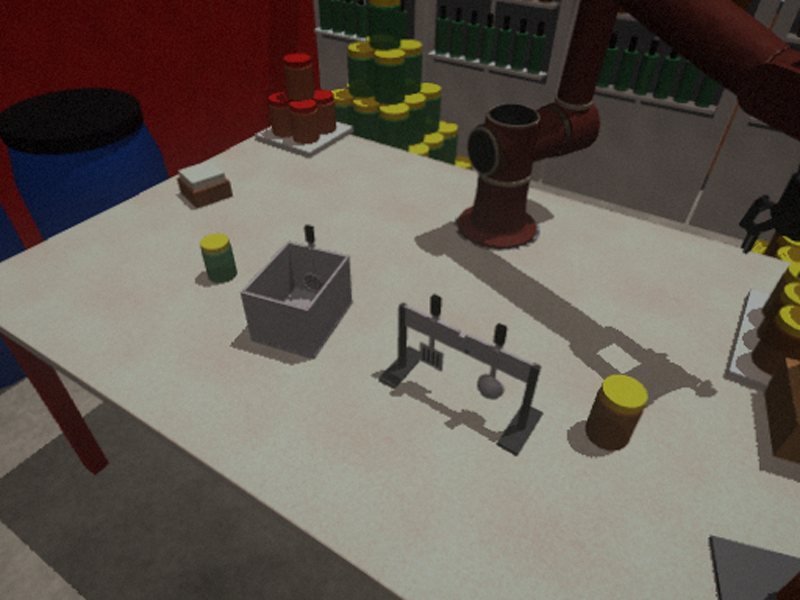

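View pics/top0.png

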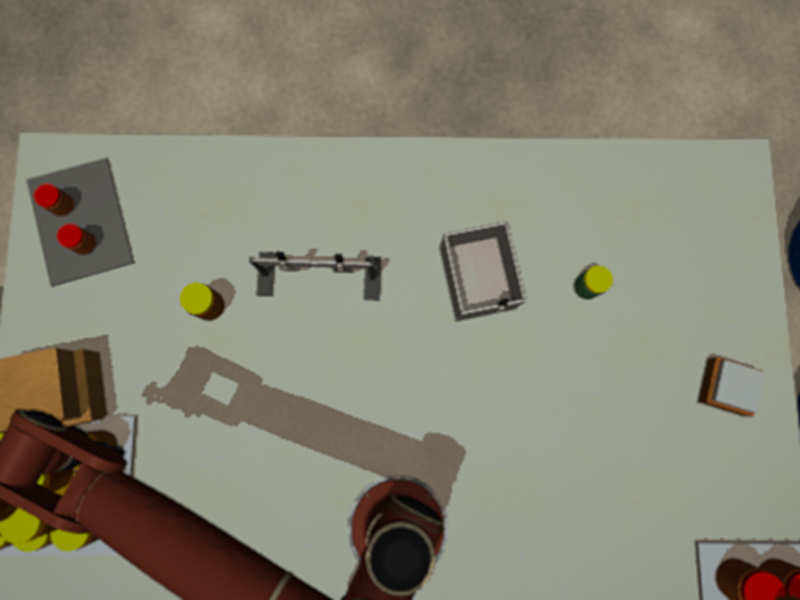

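The scene view shows the grip at about (309,233), the turner at (435,305), the ladle at (500,335), and a possible notch near (463,350). In the top view the bar runs from (255,262) to (385,262) and the skimmer grip is at about (503,303). I'll zoom in on these.

```bash
python3 - <<'E'
from h import *
s=np.load('scene0.npy');t=np.load('top0.npy')
def c(i,x,y,w,h): return cv2.resize(np.clip(i[y:y+h,x:x+w,::-1].astype(float)*1.4,0,255).astype(np.uint8),(400,300),interpolation=cv2.INTER_CUBIC)
cv2.imwrite('pics/c1.png',np.vstack([np.hstack([c(s,245,180,106,80),c(s,150,140,80,60)]),np.hstack([c(t,155,145,100,75),c(t,270,135,80,60)])]))
E
```

```text
(no output)
```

View pics/c1.png

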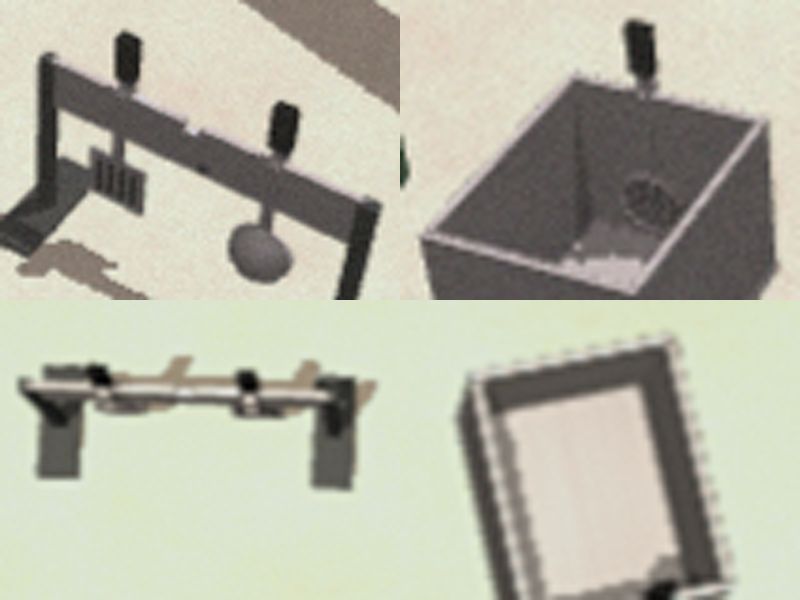

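```bash
python3 - <<'E'
from h import *
S=grab('scene');T=grab('top')
def dark(d,x0,y0,x1,y1):
    g=d['img'].max(2).astype(float)[y0:y1,x0:x1]; bg=np.median(g)
    m=(g<45).astype(np.uint8); n,l,st,ce=cv2.connectedComponentsWithStats(m)
    for i in range(1,n):
        if st[i,4]>6: print((x0,y0),st[i],(ce[i]+[x0,y0]).round(2))
print('S turn');dark(S,270,184,288,206);print('S lad');dark(S,312,203,328,224);print('S skim');dark(S,190,140,206,158)
print('T bar');dark(T,172,158,225,172);print('T skim');dark(T,315,185,335,200)
# grip vertical profile values
print(S['img'].max(2)[140:162,192:204])
print(T['img'].max(2)[184:200,312:336])
f=lambda x,y:(245+x*.265,180+y*80/300)
for n,p in dict(L=(55,60),R=(365,205),notchL=(183,124),notchR=(203,132)).items(): print(n,f(*p),onz(S,*f(*p),.17).round(4))
for n,p in dict(L=(30,87),R=(335,98)).items(): q=(155+p[0]*.25,145+p[1]*.25);print(n,q,onz(T,*q,.17).round(4))
g=lambda x,y:(150+x*.2,140+y*.2)
for n,p in dict(bl=(175,77),br=(365,120),fl=(25,237),fr=(235,290)).items(): print('tub',n,onz(S,*g(*p),.135).round(4))
E
```

```text
S turn
(270, 184) [ 6  5  6 14 71] [278.41 195.27]
S lad
(312, 203) [ 5  5  7 13 75] [319.8  213.79]
S skim
(190, 140) [ 6  5  5 11 47] [197.96 149.77]
T bar
(172, 158) [ 4  4  7  4 20] [179.25 163.55]
(172, 158) [43  5  4  5 18] [216.5 165. ]
T skim
(315, 185) [ 4  6  6  5 17] [321.76 192.94]
[[159 160 162 160 159 163 161 161 163 163 163 158]
 [159 161 157 162 160 161 162 162 157 162 161 159]
 [160 160 162 163 161 159 164 161 161 161 161 160]
 [160 164 164 144 131 138 147 156 162 161 162 163]
 [158 161 150  91  55  67  87 123 142 157 161 159]
 [159 161 125  55  30  28  32  32  94 149 161 158]
 [160 165 114  46  28  32  32  35  72 145 161 161]
 [163 165 125  60  27  29  32  32  65 145 163 159]
 [160 161 138  66  30  28  27  27  42 145 162 159]
 [164 160 158  77  29  27  32  28  36 143 159 161]
 [163 162 161  78  34  27  26  28  27 142 159 160]
 [163 160 161  94  36  28  30  27  29 131 158 164]
 [160 161 161 100  42  26  23  29  26 102 153 160]
 [162 161 163  98  42  29  28  30  29 105 153 162]
 [161 160 159 126  83  45  32  27  38 118 157 162]
 [158 151 158 162 142  78  44  41  62 13
[... 1649 characters left out ...]
 88  85  76  92 127 134 103  68  57  57  61  66  74  84
  110 144 162 167 165 164]
 [ 86  75  63  57  55  56  63  79  95  93  79  74  76  86  98 108 123 136
  150 163 166 165 164 164]
 [ 56  56  55  56  60  70  90 105 108 106 108 120 129 143 156 158 161 162
  164 165 164 165 164 164]]
L (259.575, 196.0) [0.5826 0.0702 0.17  ]
R (341.725, 234.66666666666666) [0.5937 0.3214 0.17  ]
notchL (293.495, 213.06666666666666) [0.5913 0.1832 0.17  ]
notchR (298.795, 215.2) [0.5908 0.1989 0.17  ]
L (162.5, 166.75) [0.5867 0.3174 0.17  ]
R (238.75, 169.5) [0.578 0.057 0.17 ]
tub bl [ 0.5109 -0.2749  0.135 ]
tub br [ 0.4793 -0.1371  0.135 ]
tub fl [ 0.6903 -0.2384  0.135 ]
tub fr [ 0.6578 -0.1004  0.135 ]
```

```bash
python3 - <<'E'
from h import *
S=grab('scene');T=grab('top')
def wc(d,x0,y0,x1,y1,lo=30,hi=60):
    g=d['img'].max(2).astype(float)[y0:y1,x0:x1]; w=np.clip((hi-g)/(hi-lo),0,1); n,l,st,ce=cv2.connectedComponentsWithStats((w>0).astype(np.uint8))
    i=1+np.argmax(st[1:,4]); w=w*(l==i); yy,xx=np.mgrid[y0:y1,x0:x1]; return (w*xx).sum()/w.sum(),(w*yy).sum()/w.sum()
R={}
for n,b,bt,z in(('turn',(270,184,288,203),(210,158,225,172),.204),('lad',(312,203,328,223),(172,158,188,172),.204),('skim',(192,140,204,156),(317,189,326,196),.169)):
    p=wc(S,*b,30,95);q=wc(T,*bt,20,50)
    a=onz(S,*p,z);bb=onz(T,*q,z+.015);R[n]=a
    print(n,np.round(p,1),np.round(q,1),'S',a.round(4),'T',bb.round(4),'tri',tri(S,p,T,q)[0].round(4),tri(S,p,T,q)[1].round(4))
print(R['lad']-R['turn'],(R['lad']+R['turn'])/2)
# notch: profile along bar top edge in scene
m=(R['lad']+R['turn'])/2; u=(R['lad']-R['turn']);u/=np.linalg.norm(u); print('u',u)
g=S['img'].max(2).astype(np.float32)
xo=np.array([u[1],-u[0],0])
for z in(.174,.17,.167,.164,.160,.155):
    P=[[m[0],m[1],z]+u*s+xo*0.0 for s in np.arange(-.03,.031,.003)]
    q=proj(S,P).astype(np.float32); print(z,cv2.remap(g,q[:,0],q[:,1],cv2.INTER_LINEAR).ravel().astype(int))
E
```

```text
turn [278.4 195.3] [216.6 165.4] S [0.5852 0.131  0.204 ] T [0.5811 0.1294 0.219 ] tri [0.5846 0.1306 0.2033] 0.0001
lad [319.5 214.4] [179.3 163.5] S [0.5919 0.2549 0.204 ] T [0.587  0.2525 0.219 ] tri [0.5908 0.2549 0.203 ] 0.0006
skim [197.8 149.5] [321.7 193. ] S [ 0.4966 -0.2264  0.169 ] T [ 0.495  -0.2232  0.184 ] tri [ 0.4973 -0.2258  0.1696] 0.0001
[0.00670033 0.12390651 0.        ] [0.58858791 0.19299502 0.204     ]
u [0.05399679 0.99854111 0.        ]
0.174 [145 147 149 146 145 140 136 140 154 160 160 146 141 144 142 143 141 138
 139 140 140]
0.17 [117 115 119 111 110 107 108 130 153 155 142 109 110 108  98 108  93  96
  95  98  96]
0.167 [ 79  80  72  79  72  79  91 130 151 150 115  77  78  61  71  65  67  60
  69  64  67]
0.164 [ 63  60  65  63  63  64  88 128 137 147  92  65  64  60  61  63  60  61
  63  58  60]
0.16 [62 62 62 60 61 63 79 84 85 80 68 60 62 60 59 58 59 64 60 61 61]
0.155 [60 58 58 60 59 59 60 60 60 62 60 59 58 57 58 61 61 60 60 60 60]
```

Spacing between the two grips is 124 mm, as it must be. The notch shows at about -5 mm, on the turner side. Next I'll work out the approach moves.

```bash
cat >> h.py <<'E'
def inc(a,b):  # a,b=(x,y,z,yaw deg) -> tool x,y,z cm, turn deg
    p=np.radians(a[3]); d=np.array(b[:3])-a[:3]
    return (np.array([-np.cos(p)*d[0]-np.sin(p)*d[1],-np.sin(p)*d[0]+np.cos(p)*d[1],-d[2]])*100).round(2), round(a[3]-b[3],2)
def pose():
    o=ctrl.get_obs(); R=cv2.Rodrigues(np.array(o['tool_rot']))[0]
    return (*o['tool_pos'],np.degrees(np.arctan2(-R[0,1],R[1,1])))
E
python3 - <<'E'
from h import *
a=pose();print(a)
W=[(.33,.42,.29,12.1),(.41,.19,.29,12.1),(.45,-.05,.29,12.1),(.4965,-.2260,.24,12.1)]
for b in W: print(b,*inc(a,b)); a=b
E
```

```text
(np.float64(0.20288518030076272), np.float64(0.5909229323968945), np.float64(0.2294986263392531), np.float64(-18.951798635932423))
(0.33, 0.42, 0.29, 12.1) [-17.57 -12.04  -6.05] -31.05
(0.41, 0.19, 0.29, 12.1) [ -3.   -24.17  -0.  ] 0.0
(0.45, -0.05, 0.29, 12.1) [  1.12 -24.31  -0.  ] 0.0
(0.4965, -0.226, 0.24, 12.1) [ -0.86 -18.18   5.  ] 0.0
```

>>> servo_tool:
  increments:
    - [[5,-17.57,-12.04,-6.05,-31],[5,-17.57,-12.04,-6.05,-31],[5,-17.57,-12.04,-6.05,-31],[5,-17.57,-12.04,-6.05,-31],[5,-17.57,-12.04,-6.05,-31]]

```text
t: 0.8
tool_pos: [0.3319, 0.418, 0.292]
tool_rot: [-0.328, 3.122, 0.001]
contact_force: [-0.3, -0.3, 0.1]
opening: 0.0502
grip_force: 0.0
```

>>> servo_tool:
  increments:
    - [[5,-3,-24.2,0,0],[5,-3,-24.2,0,0],[5,-3,-24.2,0,0],[5,-3,-24.2,0,0],[5,-3,-24.2,0,0]]

```text
t: 1.3
tool_pos: [0.4102, 0.1876, 0.2906]
tool_rot: [-0.329, 3.123, -0.0]
contact_force: [1.4, 0.1, 0.0]
opening: 0.0502
grip_force: 0.0
```

```bash
python3 - <<'E'
from h import *
a=pose();print(a)
for b in [(.45,-.05,.29,12.1),(.4965,-.2260,.24,12.1)]: print(b,*inc(a,b)); a=b
E
```

```text
(np.float64(0.4101842430443139), np.float64(0.18762105566077872), np.float64(0.29062209778084724), np.float64(12.023471317913765))
(0.45, -0.05, 0.29, 12.1) [  1.06 -24.07   0.06] -0.08
(0.4965, -0.226, 0.24, 12.1) [ -0.86 -18.18   5.  ] 0.0
```

>>> servo_tool:
  increments:
    - [[5,1.06,-24.1,0,0],[5,1.06,-24.1,0,0],[5,1.06,-24.1,0,0],[5,1.06,-24.1,0,0],[5,1.06,-24.1,0,0]]

```text
t: 1.8
tool_pos: [0.4497, -0.0507, 0.2906]
tool_rot: [-0.327, 3.124, -0.001]
contact_force: [0.6, 0.5, -0.7]
opening: 0.0501
grip_force: 0.0
```

>>> servo_tool:
  increments:
    - [[5,-0.86,-18.2,5,0],[5,-0.86,-18.2,5,0],[5,-0.86,-18.2,5,0],[5,-0.86,-18.2,5,0],[5,-0.86,-18.2,5,0]]

```text
t: 2.3
tool_pos: [0.4955, -0.2277, 0.2377]
tool_rot: [0.322, -3.121, -0.003]
contact_force: [0.6, 0.2, -1.5]
opening: 0.0502
grip_force: 0.0
```

```bash
python3 - <<'E'
from h import *
a=pose();print(a)
for b in [(.4965,-.2260,.172,12.1)]: print(b,*inc(a,b)); a=b
S=grab('scene');T=grab('top')
c=lambda i,x,y,w,h: cv2.resize(np.clip(i[y:y+h,x:x+w,::-1].astype(float)*1.4,0,255).astype(np.uint8),(400,300),interpolation=cv2.INTER_CUBIC)
cv2.imwrite('pics/g1.png',np.hstack([c(S['img'],150,110,106,80),c(T['img'],270,150,106,80)]))
E
```

```text
(np.float64(0.4955107417093345), np.float64(-0.227724435122811), np.float64(0.23774849630561823), np.float64(11.775886045500693))
(0.4965, -0.226, 0.172, 12.1) [-0.13  0.15  6.57] -0.32
```

View pics/g1.png

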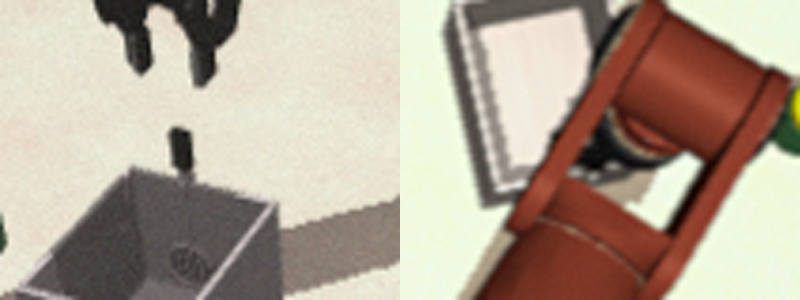

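The fingers (tips at about (140,75) and (205,85)) straddle the line of the grip at (180,145). I'll descend and close.

>>> servo_tool:
  increments:
    - [[5,-0.1,0.15,2,0],[5,-0.1,0.15,4,0],[5,-0.1,0.15,5.5,0],[5,-0.1,0.15,6.5,0],[5,-0.1,0.15,6.5,0]]

```text
t: 2.9
tool_pos: [0.4962, -0.2216, 0.174]
tool_rot: [0.331, -3.122, -0.002]
contact_force: [-0.6, -0.3, 0.0]
opening: 0.0501
grip_force: 0.0
```

>>> servo_tool:
  increments:
    - [[1,0,0,0,0],[1,0,0,0,0],[1,0,0,0,0],[1,0,0,0,0],[1,0,0,0,0]]
  newtons: 40

```text
t: 3.4
tool_pos: [0.4976, -0.2232, 0.1768]
tool_rot: [-0.329, 3.122, -0.002]
contact_force: [0.2, -0.6, 4.8]
opening: 0.0167
grip_force: 39.8
```

>>> servo_tool:
  increments:
    - [[1,0,0,0,0],[1,0,0,0,0],[1,0,0,0,0]]

```text
t: 3.7
tool_pos: [0.4976, -0.2232, 0.1768]
tool_rot: [-0.329, 3.122, -0.003]
contact_force: [0.7, -0.6, 5.7]
opening: 0.0164
grip_force: 39.9
```

>>> servo_tool:
  increments:
    - [[1,0,0,-0.5,0],[1,0,0,-1,0],[1,0,0,-2,0],[1,0,0,-3,0],[1,0,0,-4,0]]

```text
t: 4.2
tool_pos: [0.4969, -0.2227, 0.2164]
tool_rot: [-0.33, 3.124, -0.0]
contact_force: [-0.6, 0.3, -2.7]
opening: 0.0163
grip_force: 39.1
```

>>> servo_tool:
  increments:
    - [[1,0,0,-3,0],[1,0,0,-6,0],[1,0,0,-9,0],[1,0,0,-12,0],[1,0,0,-12,0]]

```text
t: 4.7
tool_pos: [0.4985, -0.2237, 0.3423]
tool_rot: [-0.329, 3.116, -0.01]
contact_force: [0.2, -0.5, -0.6]
opening: 0.0165
grip_force: 39.2
```

```bash
python3 - <<'E'
from h import *
a=pose();print(a, ctrl.get_obs()['contact_force'])
S=grab('scene');T=grab('top')
c=lambda i,x,y,w,h: cv2.resize(np.clip(i[y:y+h,x:x+w,::-1].astype(float)*1.4,0,255).astype(np.uint8),(400,300),interpolation=cv2.INTER_CUBIC)
cv2.imwrite('pics/g2.png',np.hstack([c(S['img'],150,80,106,80),c(T['img'],270,150,106,80)]))
E
```

```text
(np.float64(0.49850962512595415), np.float64(-0.22368482375690443), np.float64(0.3422599482784523), np.float64(12.04732554006893)) [ 0.19551143 -0.4526375  -0.64968212]
```

View pics/g2.png

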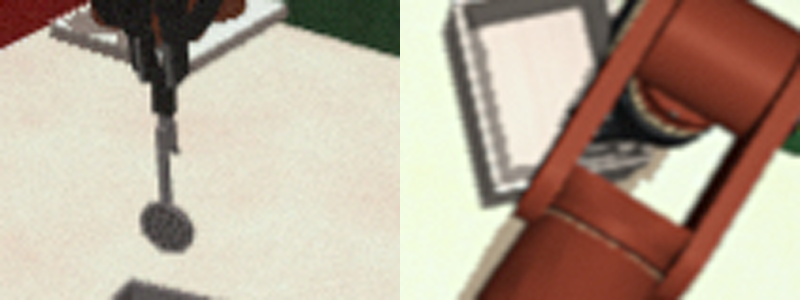

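The skimmer hangs from the gripper, dish at (167,227), clear of the tub. Next I'll carry it high to above the gap.

```bash
python3 - <<'E'
from h import *
a=pose()
for b in [(.51,-.06,.392,4),(.58,.12,.392,-2.8),(.596,.1875,.392,-2.8)]: print(b,*inc(a,b)); a=b
E
```

```text
(0.51, -0.06, 0.392, 4) [-4.66 15.65 -5.57] 8.05
(0.58, 0.12, 0.392, -2.8) [-8.24 17.47 -0.  ] 6.8
(0.596, 0.1875, 0.392, -2.8) [-1.27  6.82 -0.  ] 0.0
```

>>> servo_tool:
  increments:
    - [[1,-1,3.5,-5,2],[1,-2,7,-6,4],[1,-3,11,-6,6],[1,-4.5,15.6,-6,8],[1,-4.5,15.6,-6,8]]

```text
t: 5.3
tool_pos: [0.5079, -0.056, 0.3935]
tool_rot: [0.121, -3.137, -0.004]
contact_force: [-0.5, -0.6, -1.6]
opening: 0.0166
grip_force: 39.5
```

>>> servo_tool:
  increments:
    - [[1,-2,4,0,2],[1,-4,8,0,4],[1,-6,12,0,6],[1,-8.2,17,0,6.8],[1,-8.2,17.5,0,6.8]]

```text
t: 5.8
tool_pos: [0.5781, 0.1229, 0.3919]
tool_rot: [-0.069, -3.136, -0.001]
contact_force: [-0.8, -0.6, -1.8]
opening: 0.0166
grip_force: 39.6
```

>>> servo_tool:
  increments:
    - [[1,-0.5,2.5,0,0],[1,-1,5,0,0],[1,-1.3,6.8,0,0],[1,-1.3,6.8,0,0],[1,-1.3,6.8,0,0]]

```text
t: 6.3
tool_pos: [0.5939, 0.1862, 0.3944]
tool_rot: [-0.076, -3.139, 0.002]
contact_force: [0.5, -0.9, -1.8]
opening: 0.0168
grip_force: 39.6
```

```bash
python3 - <<'E'
from h import *
o=ctrl.get_obs();a=pose();print(np.round(a,4), o['contact_force'],o['t'])
S=grab('scene');T=grab('top');np.save('s3.npy',S['img']);np.save('t3.npy',T['img'])
c=lambda i,x,y,w,h: cv2.resize(np.clip(i[y:y+h,x:x+w,::-1].astype(float)*1.4,0,255).astype(np.uint8),(400,600),interpolation=cv2.INTER_CUBIC)
cv2.imwrite('pics/g3.png',np.hstack([c(S['img'],245,120,90,135),c(T['img'],160,110,80,120)]))
E
```

```text
[ 0.5939  0.1862  0.3944 -2.762 ] [ 0.52830784 -0.85974798 -1.77494495] 6.3
```

View pics/g3.png

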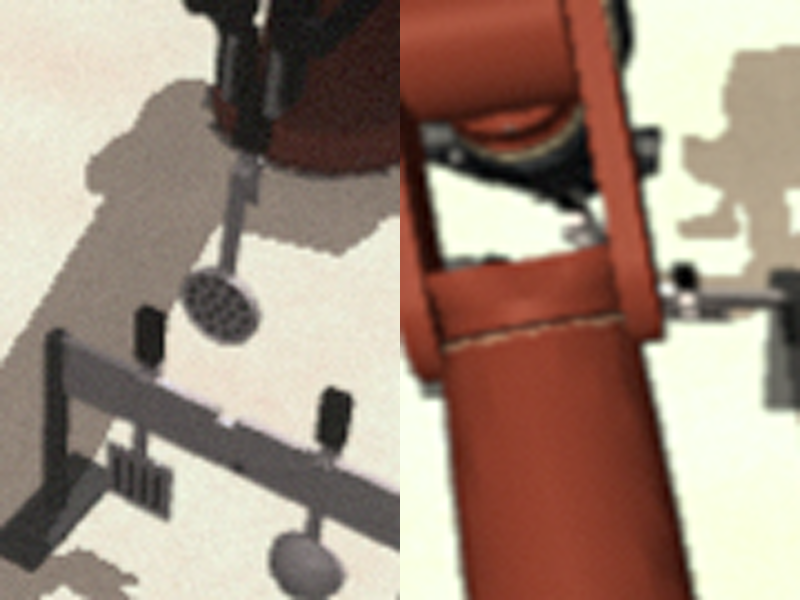

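```bash
python3 - <<'E'
from h import *
S=grab('scene')
g=S['img'].max(2)
sub=g[178:202,284:306]
n,l,st,ce=cv2.connectedComponentsWithStats((sub<105).astype(np.uint8))
i=1+np.argmax(st[1:,4]);print(st[i],ce[i]+[284,178])
for r in sub: print(' '.join('%3d'%v for v in r))
for uv in [(294.4,188.9)]:
    for z in(.26,.2555): print(z,onz(S,*uv,z))
print(proj(S,[(.602,.1858,.2604),(.602,.1858,.2854),(.602,.1858,.2354),(.602,.1608,.2604),(.602,.2108,.2604)]))
E
```

```text
[  0   0  19  19 244] [292.82786885 187.        ]
 98  98 106 104 101 118 158 168 166 149  92  62  61  61 144 168 167 170 168 170 164 164
 96 103 100 100 117 149 152 146 146 134  83  67  64  71 143 168 168 169 169 166 168 166
 99 100 101  98 142 135  93  69  77  76  70  69  65  82 149 168 167 168 165 168 169 170
 98  99  91  96 103  85  68  65  78  80  78  75  79 100 151 166 168 168 171 169 170 172
 99  99  85  64  58  51  44  49  58  49  67  88 106 143 156 164 171 169 167 169 163 170
 98  90  68  51  51  46  39  56  55  40  50  59  84 129 150 151 161 165 167 169 168 169
101  76  63  51  42  56  55  57  59  56  53  57  53  66 123 146 148 158 166 167 170 171
 97  84  64  51  37  56  62  57  50  55  61  60  47  27  55 113 137 147 160 170 167 167
103  88  71  56  54  55  50  56  41  51  57  53  50  48  49  71 113 135 150 169 170 169
115 105  77  42  46  50  40  53  57  56  52  39  54  58  56  50  77 109 132 157 165 165
153 130  86  55  50  56  48  50  61  46  50  56  51  59  51  41  52  96 116 154 168 168
158 148 104  73  61  58  58  56  54  43  43  56  53  56  54  49  46  80  96 143 16
[... 589 characters left out ...]
  82 104 125 158 168 167 168 166
165 168 168 170 168 168 170 171 169 169 153 137 122 124 131 161 168 169 172 168 168 172
167 167 170 170 169 169 165 168 169 167 167 169 165 167 168 168 172 168 167 168 169 170
166 169 167 168 171 165 168 169 170 170 168 168 166 168 169 169 169 169 166 169 170 167
171 165 167 168 169 170 168 169 169 169 172 166 170 166 166 168 168 169 168 172 166 172
168 167 166 168 170 167 165 165 167 167 167 168 169 167 168 168 169 170 170 168 169 165
0.26 [0.59903659 0.18168837 0.26      ]
0.2555 [0.59412347 0.17951264 0.2555    ]
[[295.31808405 190.00342282]
 [296.17680167 182.25660751]
 [294.49166686 197.4697107 ]
 [286.52888149 186.4801357 ]
 [304.31648673 193.60968792]]
```

>>> servo_tool:
  increments:
    - [[1,-0.25,0.3,1.5,0],[1,-0.5,0.65,3,0],[1,-0.5,0.65,4.5,0],[1,-0.5,0.65,6.2,0],[1,-0.5,0.65,6.2,0]]

```text
t: 6.95
tool_pos: [0.5978, 0.1928, 0.3282]
tool_rot: [-0.075, -3.133, 0.003]
contact_force: [-0.8, 0.1, -2.3]
opening: 0.0165
grip_force: 39.6
```

```bash
python3 - <<'E'
from h import *
o=ctrl.get_obs();a=pose();print(np.round(a,4), o['contact_force'],o['t'])
S=grab('scene');np.save('s4.npy',S['img'])
cv2.imwrite('pics/g4.png',cv2.resize(np.clip(S['img'][150:240,250:350,::-1]*1.4,0,255).astype(np.uint8),(660,594),interpolation=cv2.INTER_CUBIC))
h=a[2]-.042; t=np.array(a[:2]);xo=np.array([.9985,-.054])
print('pred dish',proj(S,[[*(t+.008*xo),h-.092],[*(t+.008*xo),h-.117]]))
m=np.array([.5886,.193]);u=np.array([.054,.9985])
print('notch',proj(S,[[*(m-.005*u),.17],[*m,.17]]))
E
```

```text
[ 0.5978  0.1928  0.3282 -2.7522] [-0.80690668  0.07717647 -2.27773256] 6.95
pred dish [[294.76485794 210.98613478]
 [293.98437945 217.78819487]]
notch [[295.59776457 213.10600644]
 [297.20722716 213.87866543]]
```

View pics/g4.png

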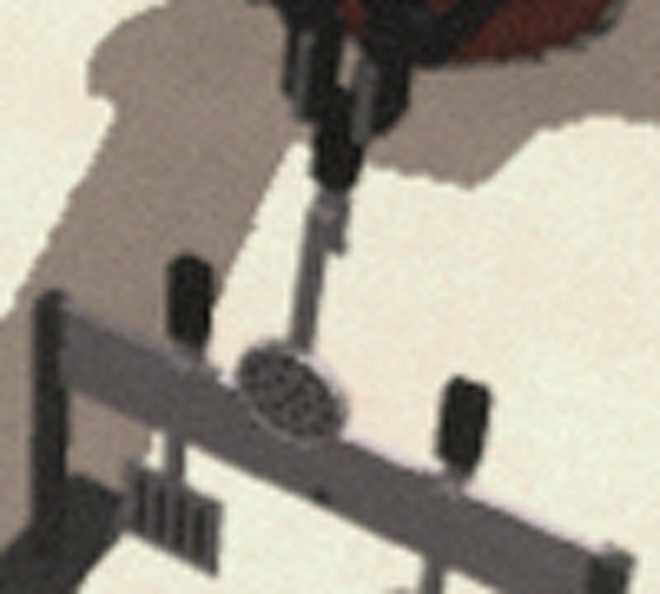

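The dish is at crop (291,392), about midway between the turner grip (188,305) and the ladle grip (465,430), and in front of the bar. I'll lower it on the +x side until the hook tip is just above the bar.

>>> servo_tool:
  increments:
    - [[1,0,0,1.2,0],[1,0,0,2.4,0],[1,0,0,3.6,0],[1,0,0,4.5,0],[1,0,0,4.5,0]]

```text
t: 7.5
tool_pos: [0.5984, 0.193, 0.2858]
tool_rot: [-0.075, -3.137, 0.001]
contact_force: [0.4, -0.1, -1.2]
opening: 0.0166
grip_force: 39.6
```

>>> servo_tool:
  increments:
    - [[1,0,0,1,0],[1,0,0,2,0],[1,0,0,2.8,0],[1,0,0,3.3,0],[1,0,0,3.3,0]]

```text
t: 8.0
tool_pos: [0.5988, 0.1931, 0.254]
tool_rot: [-0.075, -3.139, 0.001]
contact_force: [0.4, 0.3, -1.5]
opening: 0.0166
grip_force: 39.6
```

>>> servo_tool:
  increments:
    - [[1,0.1,0,0,0],[1,0.2,0,0,0],[1,0.3,0,0,0],[1,0.4,0,0,0],[1,0.4,0,0,0]]

```text
t: 8.5
tool_pos: [0.5953, 0.1934, 0.2557]
tool_rot: [0.075, 3.14, 0.0]
contact_force: [-0.0, 0.0, -1.2]
opening: 0.0161
grip_force: 39.6
```

```bash
python3 - <<'E'
from h import *
o=ctrl.get_obs();a=pose();print(np.round(a,4), o['contact_force'],o['wrist_torque'],o['t'])
S=grab('scene');np.save('s5.npy',S['img'])
cv2.imwrite('pics/g5.png',cv2.resize(np.clip(S['img'][170:250,260:340,::-1]*1.4,0,255).astype(np.uint8),(600,600),interpolation=cv2.INTER_CUBIC))
E
```

```text
[ 0.5953  0.1934  0.2557 -2.7503] [-0.04548997  0.01127102 -1.23963643] [-0.03261037  0.03033631 -0.01438301] 8.5
```

View pics/g5.png

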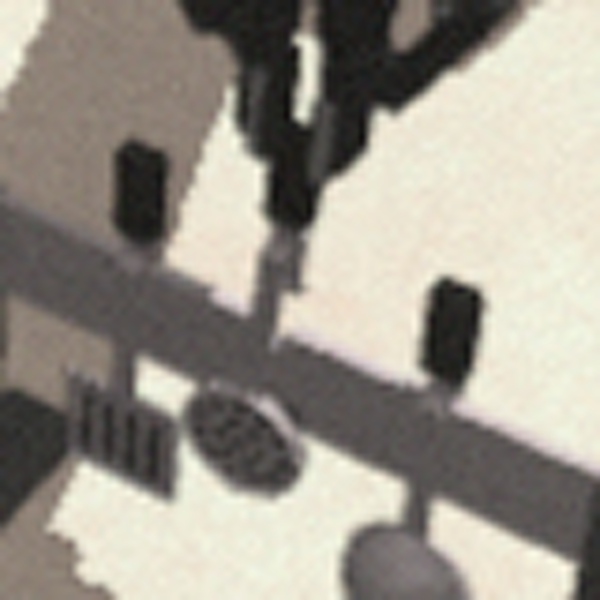

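The dish (247,437) is between the turner (right edge about 180) and the ladle (left edge about 345), below and in front of the bar. The hook tip (295,285) is still above the bar. Now I'll feel for the bar's face with the shank.

>>> servo_tool:
  increments:
    - [[1,0.1,0,0,0],[1,0.2,0,0,0],[1,0.3,0,0,0],[1,0.4,0,0,0],[1,0.4,0,0,0]]

```text
t: 9.05
tool_pos: [0.5913, 0.1936, 0.2554]
tool_rot: [-0.076, -3.141, -0.0]
contact_force: [0.1, 0.1, -1.3]
opening: 0.0165
grip_force: 39.6
```

>>> servo_tool:
  increments:
    - [[1,0.1,0,0,0],[1,0.1,0,0,0],[1,0.2,0,0,0],[1,0.2,0,0,0],[1,0.2,0,0,0]]

```text
t: 9.55
tool_pos: [0.5894, 0.1937, 0.2554]
tool_rot: [0.075, 3.141, -0.0]
contact_force: [0.4, 0.0, -1.5]
opening: 0.0164
grip_force: 39.6
```

>>> servo_tool:
  increments:
    - [[1,0.1,0,0,0],[1,0.1,0,0,0],[1,0.2,0,0,0],[1,0.2,0,0,0],[1,0.2,0,0,0]]

```text
t: 10.05
tool_pos: [0.5873, 0.1938, 0.2554]
tool_rot: [0.075, 3.141, 0.0]
contact_force: [-0.7, 0.5, -1.5]
opening: 0.0167
grip_force: 39.6
```

>>> servo_tool:
  increments:
    - [[1,0.1,0,0,0],[1,0.1,0,0,0],[1,0.1,0,0,0]]

```text
t: 10.35
tool_pos: [0.5864, 0.1938, 0.2554]
tool_rot: [0.075, 3.141, 0.0]
contact_force: [0.6, 0.9, -2.1]
opening: 0.0166
grip_force: 39.6
```

>>> servo_tool:
  increments:
    - [[1,0.1,0,0,0],[1,0.1,0,0,0],[1,0.1,0,0,0]]

```text
t: 10.65
tool_pos: [0.5854, 0.1938, 0.2554]
tool_rot: [0.075, 3.14, 0.0]
contact_force: [0.1, 0.2, -1.0]
opening: 0.016
grip_force: 39.6
```

>>> servo_tool:
  increments:
    - [[1,0.1,0,0,0],[1,0.1,0,0,0],[1,0.1,0,0,0]]

```text
t: 10.95
tool_pos: [0.5844, 0.1939, 0.2554]
tool_rot: [0.075, 3.14, 0.0]
contact_force: [1.5, -0.1, -2.9]
opening: 0.0164
grip_force: 39.6
```

>>> servo_tool:
  increments:
    - [[1,0.1,0,0,0],[1,0.1,0,0,0],[1,0.1,0,0,0]]

```text
t: 11.25
tool_pos: [0.5835, 0.1939, 0.2554]
tool_rot: [0.076, 3.14, -0.0]
contact_force: [1.1, 0.5, -2.3]
opening: 0.0165
grip_force: 39.6
```

```bash
python3 - <<'E'
from h import *
o=ctrl.get_obs();a=pose();print(np.round(a,4), o['contact_force'],o['wrist_torque'],o['t'])
S=grab('scene');s5=np.load('s5.npy')
g=S['img'].max(2)
for y in range(200,232,2): print(y,' '.join('%3d'%v for v in g[y,282:304]))
E
```

```text
[ 0.5835  0.1939  0.2554 -2.7555] [ 1.145794    0.52920957 -2.30164018] [-0.01556487 -0.41659872  0.05685519] 11.25
200  85  98 148 169 168 170 173 169 170 168 169 167 171 167 160 115  84  77  69  60  71 145
202 114 153 169 168 167 170 167 168 171 167 167 168 169 168 114  71  73  76  68  63 124 161
204 148 166 169 169 171 167 171 170 169 165 168 168 169 152  95  62  62  59  62  67 147 165
206  85  94 127 146 161 167 171 164 168 170 167 170 169 129  79  63  63  80  83  83 147 170
208  66  68  74  75  82  88 110 152 167 166 168 166 169 116  70  62  62 131 159 169 171 169
210  61  61  64  64  63  70  70 119 143 148 157 158 146  94  61  63  84 149 166 169 170 170
212  61  63  65  62  62  62  60  65  65  62  64  72  72  64  62  64 109 155 171 171 168 168
214  59  58  63  62  64  62  62  63  64  62  65  65  68  64  61  60 103 141 156 158 163 167
216  65  62  60  66  62  60  60  63  67  65  63  61  62  63  63  61  64  64  65  84 126 142
218  77  65  66  62  56  62  60  61  64  65  69  67  65  62  64  65  62  67  63  65  61  64
220 167 157 126  99  71  62  70  75  78  80  81  77  79  68  60  61  64  67  64  65  66  63
222 169 172 167 148  92  59  52  44  43  53  58  43  56  78  83  85  73  62  62  67  67  60
224 157 166 172 134  81  58  52  56  57  48  39  56  64  53  45  65  78  80  69  62  65  63
226  64  96 153 149 100  57  46  57  49  58  61  52  53  48  60  61  46  71  71  64  63  63
228  58 104 156 170 141 100  65  42  50  41  54  52  57  46  42  55  57  52  72  67  85  78
230  61 111 157 170 170 172 133  91  68  53  54  57  48  53  61  59  46  46  66  82 144 173
```

```bash
python3 - <<'E'
from h import *
S=grab('scene');m=np.array([.5886,.193]);u=np.array([.054,.9985]);xo=np.array([.9985,-.054])
for s in(-.008,-.006,-.004,-.002,0,.002): print(s,*[proj(S,[[*(m+u*s+xo*.005),z]])[0].round(2) for z in(.17,.175,.185)])
E
```

```text
-0.008 [293.68 213.69] [293.83 212.35] [294.13 209.64]
-0.006 [294.32 214.  ] [294.47 212.66] [294.78 209.95]
-0.004 [294.96 214.31] [295.12 212.97] [295.43 210.26]
-0.002 [295.61 214.62] [295.76 213.28] [296.08 210.57]
0 [296.25 214.93] [296.41 213.59] [296.74 210.88]
0.002 [296.9  215.25] [297.06 213.9 ] [297.39 211.19]
```

>>> servo_tool:
  increments:
    - [[1,-0.1,0,0,0],[1,-0.2,0,0,0],[1,-0.35,0,0,0],[1,-0.35,0,0,0]]

```text
t: 11.75
tool_pos: [0.5868, 0.1938, 0.2553]
tool_rot: [-0.075, -3.14, -0.0]
contact_force: [-0.2, -0.2, -1.3]
opening: 0.0169
grip_force: 39.7
```

The shank is at s≈-1 to -3 mm and the notch at about -5. I'll shift -3 mm and lower gently.

>>> servo_tool:
  increments:
    - [[1,0,-0.15,0,0],[1,0,-0.3,0.6,0],[1,0,-0.3,1.2,0],[1,0,-0.3,1.8,0],[1,0,-0.3,1.8,0]]

```text
t: 12.25
tool_pos: [0.586, 0.1906, 0.2354]
tool_rot: [-0.075, -3.138, 0.001]
contact_force: [-0.1, 0.1, -1.9]
opening: 0.0163
grip_force: 39.6
```

>>> servo_tool:
  increments:
    - [[1,0,0,0.4,0],[1,0,0,0.8,0],[1,0,0,1.2,0],[1,0,0,1.6,0],[1,0,0,1.6,0]]

```text
t: 12.75
tool_pos: [0.5863, 0.1907, 0.2204]
tool_rot: [-0.075, -3.139, 0.001]
contact_force: [-0.3, -0.6, -1.8]
opening: 0.0164
grip_force: 39.6
```

>>> servo_tool:
  increments:
    - [[1,0,0,0.2,0],[1,0,0,0.4,0],[1,0,0,0.6,0],[1,0,0,0.6,0],[1,0,0,0.6,0]]

```text
t: 13.25
tool_pos: [0.5867, 0.1908, 0.2154]
tool_rot: [-0.075, -3.141, 0.0]
contact_force: [-0.3, 0.0, -1.2]
opening: 0.0166
grip_force: 39.7
```

>>> servo_tool:
  increments:
    - [[1,0,0,0.1,0],[1,0,0,0.2,0],[1,0,0,0.2,0],[1,0,0,0.2,0]]

```text
t: 13.65
tool_pos: [0.5867, 0.1908, 0.2134]
tool_rot: [-0.075, -3.141, 0.0]
contact_force: [-0.2, 0.3, 0.1]
opening: 0.0165
grip_force: 39.7
```

>>> servo_tool:
  increments:
    - [[1,0,0,0.1,0],[1,0,0,0.2,0],[1,0,0,0.2,0],[1,0,0,0.2,0]]

```text
t: 14.05
tool_pos: [0.5867, 0.1908, 0.2113]
tool_rot: [-0.075, -3.141, 0.0]
contact_force: [0.3, 0.6, -1.2]
opening: 0.0168
grip_force: 39.7
```

>>> servo_tool:
  increments:
    - [[1,0,0,0.1,0],[1,0,0,0.1,0],[1,0,0,0.1,0]]

```text
t: 14.35
tool_pos: [0.5867, 0.1908, 0.2104]
tool_rot: [-0.075, -3.141, -0.0]
contact_force: [-0.2, 0.6, -1.3]
opening: 0.0164
grip_force: 39.7
```

>>> servo_tool:
  increments:
    - [[1,0,0,0.1,0],[1,0,0,0.1,0],[1,0,0,0.1,0]]

```text
t: 14.65
tool_pos: [0.5867, 0.1906, 0.2094]
tool_rot: [0.076, 3.141, -0.0]
contact_force: [0.6, 0.0, -0.9]
opening: 0.0163
grip_force: 39.7
```

>>> servo_tool:
  increments:
    - [[1,0,0,0.1,0],[1,0,0,0.1,0],[1,0,0,0.1,0]]

```text
t: 14.95
tool_pos: [0.5867, 0.1906, 0.2082]
tool_rot: [-0.076, -3.14, 0.001]
contact_force: [-0.1, -0.6, -1.5]
opening: 0.0167
grip_force: 39.7
```

>>> servo_tool:
  increments:
    - [[1,0,0,0.1,0],[1,0,0,0.1,0],[1,0,0,0.1,0]]

```text
t: 15.25
tool_pos: [0.5867, 0.1907, 0.2073]
tool_rot: [-0.076, -3.141, 0.001]
contact_force: [0.1, -1.4, -1.5]
opening: 0.0168
grip_force: 39.7
```

>>> servo_tool:
  increments:
    - [[1,0,0,0.1,0],[1,0,0,0.1,0],[1,0,0,0.1,0]]

```text
t: 15.55
tool_pos: [0.5867, 0.1907, 0.2064]
tool_rot: [-0.076, -3.141, 0.0]
contact_force: [0.4, -2.3, -0.3]
opening: 0.0168
grip_force: 39.7
```

>>> servo_tool:
  increments:
    - [[1,0,0,0.1,0],[1,0,0,0.1,0],[1,0,0,0.1,0]]

```text
t: 15.85
tool_pos: [0.5867, 0.1907, 0.2053]
tool_rot: [-0.075, -3.141, 0.0]
contact_force: [0.5, -2.0, -0.1]
opening: 0.0162
grip_force: 39.8
```

```bash
python3 - <<'E'
from h import *
o=ctrl.get_obs();print(np.round(pose(),4), o['contact_force'],o['wrist_torque'])
E
```

```text
[ 0.5867  0.1907  0.2053 -2.7539] [ 0.5439442  -2.00588158 -0.13618768] [-0.49556053 -0.04210961  0.00120575]
```

A steady -2 N in y means the hook is touching the notch's +y flank. I'll ease it towards -y and keep lowering.

>>> servo_tool:
  increments:
    - [[1,0,-0.1,0,0],[1,0,-0.15,0,0],[1,0,-0.15,0,0]]

```text
t: 16.15
tool_pos: [0.5865, 0.1896, 0.2053]
tool_rot: [-0.075, -3.14, -0.001]
contact_force: [0.0, 0.3, -1.5]
opening: 0.0168
grip_force: 39.6
```

>>> servo_tool:
  increments:
    - [[1,0,0,0.1,0],[1,0,0,0.1,0],[1,0,0,0.1,0]]

```text
t: 16.45
tool_pos: [0.5866, 0.1894, 0.2043]
tool_rot: [-0.075, -3.141, -0.0]
contact_force: [0.4, 0.3, -1.2]
opening: 0.0161
grip_force: 39.7
```

>>> servo_tool:
  increments:
    - [[1,0,0,0.1,0],[1,0,0,0.1,0],[1,0,0,0.1,0]]

```text
t: 16.75
tool_pos: [0.5869, 0.1894, 0.2041]
tool_rot: [0.075, 3.14, 0.0]
contact_force: [-0.1, 1.2, 2.4]
opening: 0.0165
grip_force: 40.0
```

```bash
python3 - <<'E'
from h import *
o=ctrl.get_obs();print(np.round(pose(),4), o['contact_force'],o['wrist_torque'])
E
```

```text
[ 0.5869  0.1894  0.2041 -2.751 ] [-0.10925812  1.19820958  2.38012681] [0.01566009 0.0632711  0.02031698]
```

The hook bottomed at TCP z 0.2041, so the hook is at 0.162, which is the notch floor. Now I'll ease the load and let go.

>>> servo_tool:
  increments:
    - [[1,0,0,-0.08,0],[1,0,0,-0.08,0],[1,0,0,-0.08,0]]
  newtons: 20

```text
t: 17.05
tool_pos: [0.5867, 0.1893, 0.2041]
tool_rot: [0.076, 3.141, 0.0]
contact_force: [0.1, 0.8, 0.3]
opening: 0.0164
grip_force: 39.8
```

>>> servo_tool:
  increments:
    - [[1.9,0,0,0,0],[2.0,0,0,0,0],[2.2,0,0,0,0],[2.6,0,0,0,0],[3.2,0,0,0,0]]

```text
t: 17.55
tool_pos: [0.5867, 0.1893, 0.2042]
tool_rot: [0.076, 3.141, 0.0]
contact_force: [0.5, 0.1, 0.1]
opening: 0.0318
grip_force: 0.0
```

>>> servo_tool:
  increments:
    - [[3.6,0,0,0,0],[3.6,0,0,0,0],[3.6,0,0,0,0]]

```text
t: 17.85
tool_pos: [0.5867, 0.1893, 0.2042]
tool_rot: [0.075, 3.141, -0.0]
contact_force: [-0.4, 0.4, -0.0]
opening: 0.0359
grip_force: 0.0
```

```bash
python3 - <<'E'
from h import *
S=grab('scene')
cv2.imwrite('pics/g6.png',cv2.resize(np.clip(S['img'][170:250,260:340,::-1]*1.4,0,255).astype(np.uint8),(600,600),interpolation=cv2.INTER_CUBIC))
E
```

```text
(no output)
```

View pics/g6.png

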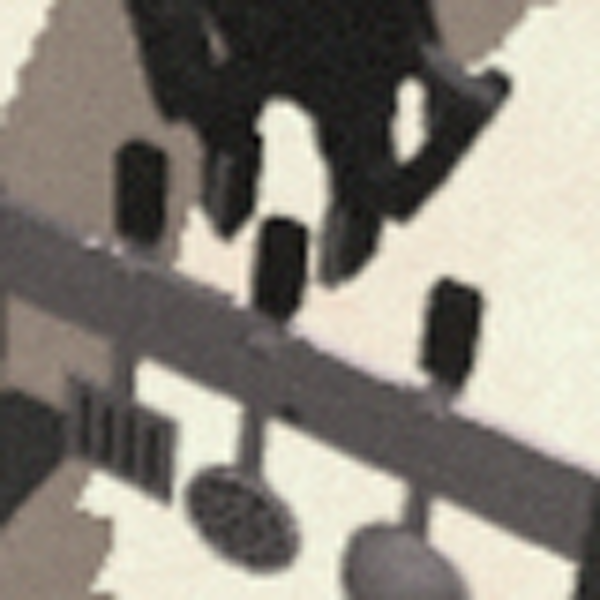

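The skimmer hangs free at (280,265), lower than the line of its neighbours' grips, so it is seated in the notch. The turner (140,190) and ladle (455,335) haven't moved. I'll withdraw straight up.

>>> servo_tool:
  increments:
    - [[3.6,0,0,-1,0],[3.6,0,0,-2.5,0],[3.6,0,0,-5,0],[3.6,0,0,-8,0],[3.6,0,0,-11,0]]

```text
t: 18.4
tool_pos: [0.5867, 0.1893, 0.317]
tool_rot: [0.075, 3.139, 0.0]
contact_force: [0.0, -0.8, 0.2]
opening: 0.0359
grip_force: 0.0
```

>>> servo_tool:
  increments:
    - [[3.6,0,0,-4,0],[3.6,0,0,-5,0],[3.6,0,0,-5,0],[3.6,0,0,-5,0],[3.6,0,0,-5,0]]

```text
t: 18.9
tool_pos: [0.586, 0.1891, 0.3618]
tool_rot: [-0.075, -3.137, 0.001]
contact_force: [0.2, 0.2, 0.1]
opening: 0.0356
grip_force: 0.0
```

>>> servo_tool:
  increments:
    - [[3.6,0,0,0,0],[3.6,0,0,0,0],[3.6,0,0,0,0],[3.6,0,0,0,0],[3.6,0,0,0,0]]

```text
t: 19.4
tool_pos: [0.5866, 0.1893, 0.3642]
tool_rot: [-0.075, -3.141, 0.0]
contact_force: [-0.2, -0.6, -0.1]
opening: 0.0359
grip_force: 0.0
```

```bash
python3 - <<'E'
from h import *
A=grab('scene')
s0=np.load('scene0.npy')
for k in range(6): B=grab('scene')
d=lambda a,b,x0,y0,x1,y1:np.abs(a.astype(int)-b.astype(int)).max(2)[y0:y1,x0:x1].max()
print('turner vs start',d(s0,B['img'],268,188,284,240),'ladle',d(s0,B['img'],304,206,330,256),'skimmer still',d(A['img'],B['img'],284,196,304,250))
cv2.imwrite('pics/g7.png',cv2.resize(np.clip(B['img'][170:250,260:340,::-1]*1.4,0,255).astype(np.uint8),(600,600),interpolation=cv2.INTER_CUBIC))
E
```

```text
turner vs start 72 ladle 15 skimmer still 28
```

View pics/g7.png

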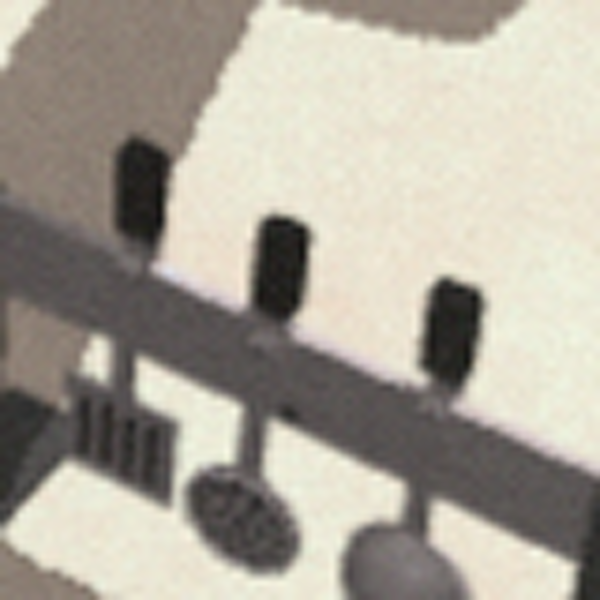

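The skimmer hangs at (280,265), with the turner and ladle at their old pixels. The turner difference comes from the arm's shadow. One last stillness check, then I'll hand in.

>>> servo_tool:
  increments:
    - [[3.6,0,0,0,0],[3.6,0,0,0,0],[3.6,0,0,0,0],[3.6,0,0,0,0],[3.6,0,0,0,0]]

```text
t: 20.25
tool_pos: [0.5867, 0.1893, 0.3642]
tool_rot: [-0.076, -3.141, 0.0]
contact_force: [-0.2, -0.2, 0.0]
opening: 0.0361
grip_force: 0.0
```

```bash
python3 - <<'E'
from h import *
I=[grab('scene')['img'].astype(int) for _ in range(8)]
f=lambda a,b,*r:round(float(np.abs(a-b)[r[1]:r[3],r[0]:r[2]].mean()),2)
for r in((284,196,304,250),(100,190,120,230)): print(f(I[0],I[1],*r),f(I[0],I[7],*r))
print(ctrl.finish_job())
E
```

```text
2.32 2.23
1.9 1.94
the job is handed in; nothing more can be done
None
```

The skimmer hangs still in the bar's notch between the turner and the ladle, which show no shift in the camera pictures; the gripper is clear, the jars were not touched, and the job was handed in at about 21 s.

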